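Seat a filter slide against its hidden stop

TASK

The metal filter slide has only been started in the slot of the small optics module. Pick up the pusher by its upright handle and, with its nose and never with the gripper, nudge the slide gently inward, past the retaining click, until it bears firmly on the stop hidden inside. Leave it resting against the stop and lay the pusher back flat on the worktop, touching neither module nor slide, without shifting the timer, plate or tape.

Things in the scene. Friction and masses are not known exactly. Their poses are not given: they have to be found in the camera images.
- pusher: hand pusher, 0.12 kg: flat aluminium bar 18 wide, 10 mm high, lying along its x axis from x = -34 to +80 mm (rubber nose at +80), with an upright white handle block on it, 34 (x) x 24 (y) mm, from 10 to 52 mm above the underside. Origin: underside, below the handle's centre; z up. Grip the handle across its 24 mm (y).
- pusher_nose (a point): centre of the pusher's rubber nose face, 80 mm ahead (+x) of the handle's centre and 5 mm above the bar's underside; the nose is 16 mm wide and 9 mm high.
- module: grey optics module fixed on the worktop, 150 (x) x 92 (y) mm, roof 56 mm high, round lens port on its rear half up to 94 mm. Origin: centre of its underside; +x points into its slot, away from the robot. The slot, 36 wide and 24 mm high, floor 20 mm above the worktop, centred on y = 0, runs straight in from the mouth at x = -75 mm and is roofed over its whole length.
- module_mouth (a point): middle of the slot floor at the mouth (module x = -75, y = 0, z = 20 mm).
- optics_cover: roof and lens port of the module with the stop inside (origin and axes as module). The slide meets nothing of it but the stop, a fixed steel screw end in mid-slot. The stop cannot be seen and its depth differs every time: the slide ends with its tail 22 to 46 mm inside the mouth. A push of 9 to 12 N kept up for half a second seats the slide firmly; friction then holds it there.
- filter_slide: aluminium filter slide, 80 (x) x 34 (y) x 16 mm, 0.08 to 0.17 kg, lying in the slot, its tail 4 to 12 mm out of the mouth. Origin: centre of its underside; +x goes in first. It slides stiffly at 1 to 5 N; with its tail 1 to 14 mm inside the mouth it must be pushed over a spring click (up to 8 N), which is not the stop. Its filters crack if it is pushed with over 18 N.
- slide_tail (a point): centre of the slide's rear end face (slide x = -40, 8 mm above its underside), the face to push.
- timer: small white timer 66 x 66 x 23 mm on the worktop, bystander.
- plate_e: clear microplate 85 x 128 x 15 mm on the worktop, bystander.
- tape_green: roll of tape, 72 mm across and 19 mm high, bystander.

How it is judged:
By the outcome, as a careful person would: the job done as asked, in the order asked, and still so for the second after the job is handed in, with the robot touching nothing.
It also fails if it takes over 59 s, if anything falls off the work surface, if the arm or the gripper's body presses on something with over 40 N, if the wrist force passes 120 N, or if a joint passes its speed limit or range.

ROBOT

A 6-joint arm with a two-finger parallel gripper is mounted at the origin on a cart in front of the work surface, level with it; the furniture and walls round the work are solid. World frame = base frame: x ahead of the robot, y to its left, z up, the work surface at z = 0. Lengths are in mm, angles in rad, forces in N, time in s.
With the tool pointing down it reaches from about 350 to 875 mm from the base axis. Payload 4.2 kg.
Tool frame: the origin (TCP) lies midway between the tips of the shut fingers; the grasp point (between the pads) lies 19 mm behind it; z points along the fingers, y is the direction in which the jaws open and shut (so a half turn about z gives the same grasp; the last joint's range is limited). The gripper opens to 85 mm and grips with 20 to 120 N. Pads are 22 mm wide; open, the fingers measure 114 mm over their backs; the gripper's body (76 mm by 85 mm) begins 54 mm behind the grasp point. The pads swing forward as they close: fully open they stand 13 mm farther back than shut.
Start: joints at [-0.851, 0.385, 0.008, 0, -1.194, -0.259], TCP at [277.927, -559.782, 231.312] pointing down, gripper open.
Joint ranges: [-3.14, 3.14], [-1.21, 2.06], [-1.07, 1.41], [-3.16, 2.05], [-2.99, -0.16], [-3.1, 3.1]. Speed limits (rad/s): [2.79, 2.79, 3.14, 3.14, 3.14, 3.14].

INTERFACE

Orientations are given as a unit quaternion [x, y, z, w].
In Python, from bench import read_state, get_image, job_done, search_frame, regions_of gives the robot as it stands.
- The arm moves only by the tool servo_tool, never from a script. Its arguments are lists of equal length, an entry for each row: "turn": the turn, a rotation vector about the world's x, y, z in rad, a list of three; "dp": the shift along the world's x, y, z in m, a list of three; "fingers": the finger opening in m, from 0 to 0.0854. In form: {"turn": [[rx, ry, rz], ...], "dp": [[tx, ty, tz], ...], "fingers": [fingers, ...]}. A call has exactly 5 rows; each row shifts and turns the pose as measured when the row begins; what a row does not reach is not made up. A row lasts 1/8 s, in which the tool goes at most 62.5 mm and 10.7 degrees, less where a joint would pass 70% of its speed; a pose out of reach is approached as far as the arm can. A call is refused whole if a number of a shift passes 0.0625 or a number of a turn 0.188, either way. A call with a gripper value outside its range is refused whole. The fingers move at their own pace and stop on an object; the grip force is fixed at half the most. Time passes only in rows, so rows that do not move let the fingers close, or fill a call up. It gives the time, the measured TCP pose, the force and the opening at its end, in the units of the state.
- read_state(): the state, without advancing time (a new reading comes with each control period).
- get_image(name): name is "scene" or "top"; returns a dict with "img" (384x512x3 uint8, red, green, blue), "vfov" (degrees; the focal length in pixels is half the picture's height over the tangent of half this angle, whatever the lens; pixels are square), "cx", "cy" (the principal point, pixels), "world_from_camera" (4x4, takes a point from camera to world coordinates). Camera axes: x right, y down, z forward; pixel columns grow to the right and rows downward; lengths in mm; the calibration is good to about 2 mm. A picture is of the moment at which its call begins. There is no depth.
- job_done(): hands the job in, once; it reports no verdict.
Trained networks look in the newest picture that a camera, given by its name, has taken for a name from the list of things; names that differ only in an ending like _2 or _b are one class to them, and where a whole thing is asked for, a point or a joint stands for the part that bears it (a point fixed in the world has none). Each returns a list of dicts, best first, with "score" (0 to 1); they miss things now and then, are a little off and sometimes report something else, mostly with a low value. They report only what shows in the picture. A call takes as long as a camera call.
- search_frame(query, camera): "box" ([left, top, width, height] in pixels, round what is visible of it).
- regions_of(query, camera): "region" (384x512 bool, what is visible of it) and "box" ([left, top, width, height] in pixels, round what is visible of it).
The state is a dict: "clock": time; "joints": joint angles; "joint_vel": joint speeds; "joint_efforts": joint torques, N m; "position": TCP position; "ee_rot": TCP orientation; "contact_force": force on the tool from outside, world axes, zero at the start; "wrist_torque": the same for the moment, N m; "gripper_width": finger opening in mm.
Only numpy, scipy, OpenCV 4.12 (cv2) and the standard library are available. Lean on these libraries where they do the work, as an engineer would, in place of code of your own. Each camera call takes 0.05 s, during which the arm holds its last target. There are 200 camera calls.

## Working session

There is one attempt and no reset: what is moved stays moved. The work goes in short steps, Python scripts to look and compute and a tool call to move; the robot and the scene stay as the last step left them, time stands still between calls to the robot, and variables do not carry over. Pictures are saved under pics/ and viewed, about 8 in all and at most 12, crops included, and the job is handed in when it is done.

Besides the shell and the picture viewer there is one more tool, called after ">>>" by a JSON object that holds its "api" and its "payload", one argument or row to a line. servo_tool: Moves the arm, as the interface text tells. Its arguments: {"type":"object","properties":{"turn":{"type":"array","items":{"type":"array","items":{"type":"number"}}},"dp":{"type":"array","items":{"type":"array","items":{"type":"number"}}},"fingers":{"type":"array","items":{"type":"number"}}},"required":["turn","dp","fingers"]}

```bash
ls; mkdir -p pics; cat > h.py <<'E'
import numpy as np, cv2
from bench import *
def ray(im,u,v):
    f=im["img"].shape[0]/2/np.tan(np.radians(im["vfov"])/2)
    T=np.array(im["world_from_camera"]); d=T[:3,:3]@np.array([(u-im["cx"])/f,(v-im["cy"])/f,1.])
    return T[:3,3],d
def at(im,u,v,z):
    o,d=ray(im,u,v); return (o+d*(z-o[2])/d[2])
def proj(im,p):
    f=im["img"].shape[0]/2/np.tan(np.radians(im["vfov"])/2)
    T=np.array(im["world_from_camera"]); c=T[:3,:3].T@(np.array(p,float)-T[:3,3])
    return c[0]/c[2]*f+im["cx"],c[1]/c[2]*f+im["cy"]
def save(im,n): cv2.imwrite("pics/"+n,im["img"][:,:,::-1])
E
python3 - <<'E'
from h import *
for c in("scene","top"):
    im=get_image(c); save(im,c+"0.png"); print(c,im["vfov"],im["cx"],im["cy"],np.round(im["world_from_camera"],3).tolist())
    for q in("pusher","module","filter_slide","timer","plate_e","tape_green"):
        r=search_frame(q,c); print(q,[(np.round(a["box"]).tolist(),round(a["score"],2)) for a in r[:2]])
print(read_state())
E
```

```text
pics
scene 51.9404808894967 259.0516090693439 197.68497804985583 [[0.445, -0.445, 0.777, -435.959], [-0.895, -0.22, 0.387, -629.621], [-0.001, -0.868, -0.496, 695.572], [0.0, 0.0, 0.0, 1.0]]
pusher [([226.0, 212.0, 24.0, 21.0], 0.68)]
module []
filter_slide [([150.0, 198.0, 27.0, 20.0], 0.56)]
timer [([149.0, 201.0, 27.0, 17.0], 0.83)]
plate_e [([306.0, 186.0, 47.0, 43.0], 0.66), ([118.0, 185.0, 47.0, 22.0], 0.63)]
tape_green [([376.0, 232.0, 24.0, 18.0], 0.91)]
top 57.011118170011954 254.38760768902924 197.74734019939567 [[0.037, -0.979, 0.199, 270.641], [-0.999, -0.036, 0.01, -140.41], [-0.003, -0.199, -0.98, 1305.732], [0.0, 0.0, 0.0, 1.0]]
pusher [([244.0, 199.0, 8.0, 30.0], 0.62)]
module [([299.0, 151.0, 37.0, 43.0], 0.68)]
filter_slide []
timer [([165.0, 215.0, 17.0, 20.0], 0.88)]
plate_e [([130.0, 196.0, 32.0, 31.0], 0.67)]
tape_green [([359.0, 182.0, 17.0, 18.0], 0.81)]
{'clock': 0.7, 'joints': array([-8.51381271e-01,  3.84661555e-01,  7.89680482e-03, -3.29139032e-05,
       -1.19399880e+00, -2.58628866e-01]), 'joint_vel': array([ 1.38803831e-03, -1.48603459e-03, -3.64213028e-04,  3.06966871e-04,
       -3.13759430e-04, -8.28036277e-05]), 'joint_efforts': array([ 1.65676843e-04, -3.91951096e+01,  1.88582915e+01,  4.18974638e+00,
       -3.65289561e-04,  1.27464946e-05]), 'position': array([ 277.94036044, -559.76648398,  231.32916084]), 'ee_rot': array([-2.28354354e-01,  9.73578085e-01, -7.27823149e-06,  2.12072433e-05]), 'contact_force': array([-0.0895325 , -0.7771711 ,  0.19998345]), 'wrist_torque': array([-0.0051542 , -0.00847365, -0.05789788]), 'gripper_width': 85.35253078311683}
```

```bash
python3 - <<'E'
import cv2,numpy as np
cv2.imwrite("pics/a.png",cv2.resize(cv2.imread("pics/top0.png"),(800,600),interpolation=cv2.INTER_CUBIC))
E
```

```text
(no output)
```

View pics/a.png

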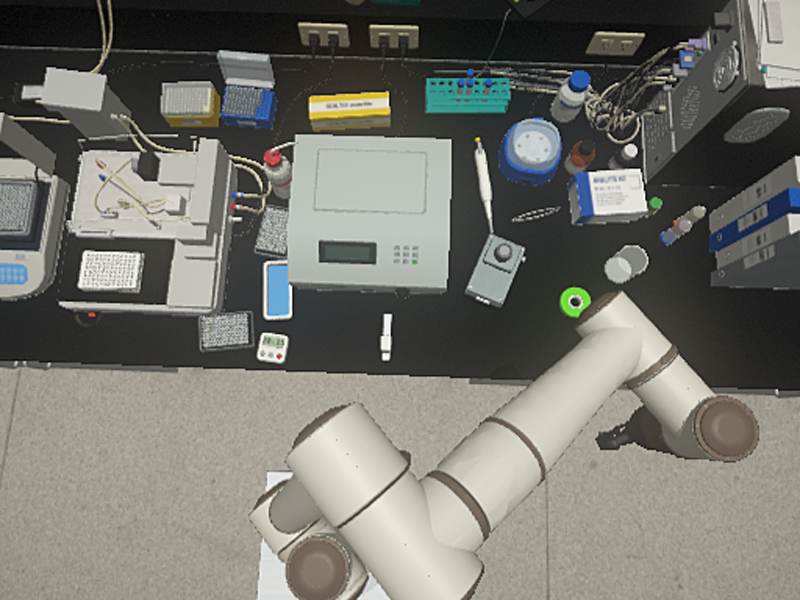

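View pics/scene0.png

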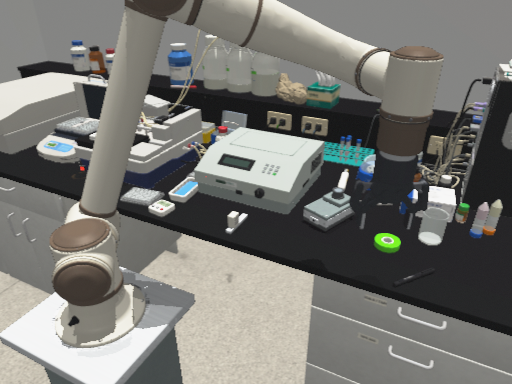

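```bash
python3 - <<'E'
import cv2,numpy as np
t=cv2.imread("pics/top0.png"); s=cv2.imread("pics/scene0.png")
R=lambda a,k:cv2.resize(a,None,fx=k,fy=k,interpolation=cv2.INTER_CUBIC)
a=R(t[190:240,225:285],6) # 360x300
b=R(t[145:200,290:345],6) #330x330
c=R(s[195:250,210:270],6)
d=R(s[180:235,295:360],6)
o=np.zeros((600+70,800,3),np.uint8)[:600+60]
o=np.zeros((664,784,3),np.uint8)
o[:300,:360]=a;o[:330,392:722]=b;o[334:664,:360]=c;o[334:664,392:782]=d
cv2.imwrite("pics/b.png",o[:,:])
cv2.imwrite("pics/b.png",cv2.resize(o,None,fx=.9,fy=.9,interpolation=cv2.INTER_AREA))
E
```

```text
(no output)
```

View pics/b.png

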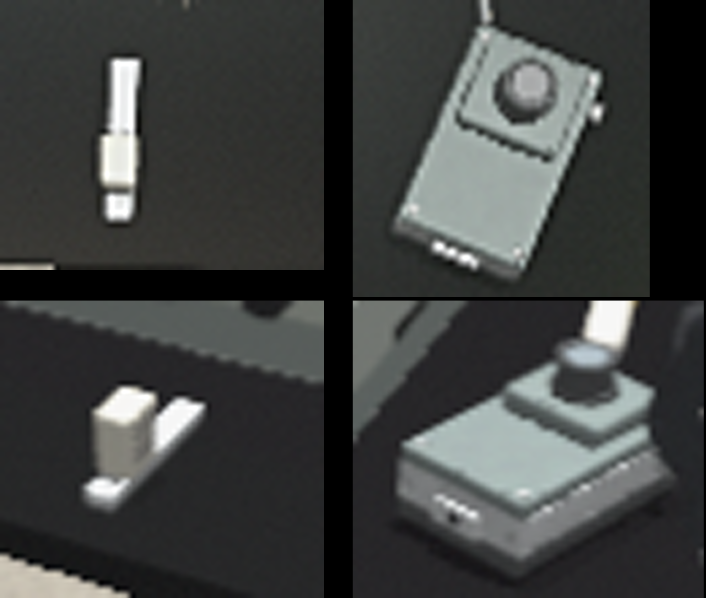

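```bash
cat > fit.py <<'E'
from h import *
from scipy.optimize import least_squares
I={c:get_image(c) for c in("top","scene")}
O={"tp":("top",225,190,0,0),"tm":("top",290,145,352.8,0),"sp":("scene",210,195,0,300.6),"sm":("scene",295,180,352.8,300.6)}
def px(k,u,v):
    c,a,b,x,y=O[k]; return c,a+(u-x)/5.4-.4,b+(v-y)/5.4-.4
def fit(obs,x0):
    def res(q):
        c,s=np.cos(q[2]),np.sin(q[2]); r=[]
        for k,u,v,p in obs:
            cam,U,V=px(k,u,v); w=[q[0]+c*p[0]-s*p[1],q[1]+s*p[0]+c*p[1],p[2]]
            a=proj(I[cam],w); r+=[a[0]-U,a[1]-V]
        return np.array(r)
    o=least_squares(res,x0,loss="soft_l1"); print(np.round(o.x,3)); print(np.round(res(o.x).reshape(-1,2),1).tolist()); return o.x
P=[("tp",110,58,(80,9,10)),("tp",141,58,(80,-9,10)),("tp",102,133,(17,12,52)),("tp",138,133,(17,-12,52)),("tp",102,187,(-17,12,52)),("tp",138,187,(-17,-12,52)),("tp",105,221,(-34,9,5)),("tp",132,221,(-34,-9,5)),
 ("sp",205,403,(80,-9,10)),("sp",180,398,(80,9,10)),("sp",107,510,(-34,-9,2)),("sp",85,490,(-34,9,8)),("sp",94,412,(-17,12,52)),("sp",128,386,(17,12,52)),("sp",157,397,(17,-12,52)),("sp",125,420,(-17,-12,52))]
M=[("tm",480,28,(75,46,56)),("tm",602,72,(75,-46,56)),("tm",521,265,(-75,-46,56)),("tm",398,221,(-75,46,56)),("tm",395,237,(-75,46,0)),("tm",521,280,(-75,-46,0)),
 ("sm",402,450,(-75,46,56)),("sm",523,514,(-75,-46,56)),("sm",517,577,(-75,-46,0)),("sm",652,432,(75,-46,56)),("sm",398,508,(-75,46,0))]
if __name__=="__main__":
    fit(P,[500,0,0]); m=fit(M,[600,-150,-.4])
    fit([o for o in P if o[0]=="tp"],[500,0,0]);fit([o for o in P if o[0]=="sp"],[500,0,0]);fit([o for o in M if o[0]=="tm"],[600,-150,-.4]);fit([o for o in M if o[0]=="sm"],[600,-150,-.4])
    for n in("timer","plate_e","tape_green"):
        for c in I:
            b=search_frame(n,c)[0]["box"]; print(n,c,np.round(at(I[c],b[0]+b[2]/2,b[1]+b[3]/2,12)))
E
python3 fit.py
```

```text
[ 445.695 -101.393 -119.385]
[[0.3, -0.7], [-0.6, -0.5], [-0.2, 0.3], [-0.2, 0.6], [-0.7, -0.3], [-0.6, -0.0], [-0.2, -0.3], [-0.3, -0.1], [0.5, 0.4], [0.3, 0.0], [1.1, 0.6], [-0.0, 1.1], [-0.3, 0.6], [-1.0, 0.1], [0.4, -0.1], [0.8, 1.0]]
[ 631.133 -352.049    5.918]
[[-0.6, -1.0], [0.1, 0.2], [0.6, 1.0], [-0.3, -0.5], [-1.5, 0.0], [-2.1, 1.4], [0.1, -0.7], [0.7, -0.9], [0.3, 2.8], [6.4, -2.8], [-0.2, 3.5]]
[ 445.198 -102.689  -37.694]
[[0.4, -0.6], [-0.5, -0.4], [0.1, 0.5], [0.1, 0.7], [-0.3, -0.1], [-0.2, 0.1], [0.2, -0.2], [0.1, -0.0]]
[ 447.73   -99.156 -106.832]
[[0.4, 0.0], [0.3, -0.4], [0.6, 0.0], [-0.4, 0.6], [-0.6, 0.0], [-1.2, -0.3], [0.1, -0.5], [0.4, 0.5]]
[ 6.32107e+02 -3.54206e+02 -3.47000e-01]
[[-0.4, -1.1], [0.4, -0.4], [1.6, 0.7], [0.5, -0.4], [-0.7, 0.1], [-1.2, 1.1]]
[ 631.089 -350.413   93.884]
[[-0.4, -0.8], [0.2, -1.0], [-0.2, 2.7], [5.8, -2.9], [-0.6, 3.4]]
timer top [420. 160.  12.]
timer scene [421. 151.  12.]
plate_e top [468. 274.  12.]
plate_e scene [ 668. -339.   12.]
tape_green top [ 572. -545.   12.]
tape_green scene [ 574. -552.   12.]
```

>>> {"api": "servo_tool", "payload": {
  "dp": [
    [0.02,0.055,0],
    [0.02,0.055,0],
    [0.02,0.055,0],
    [0.02,0.055,0],
    [0.02,0.055,0]
  ],
  "turn": [
    [0,0,-0.1],
    [0,0,-0.1],
    [0,0,-0.1],
    [0,0,-0.1],
    [0,0,-0.06]
  ],
  "fingers": [0.085,0.085,0.085,0.085,0.085]
}}

```text
clock: 1.72
position: [378.9, -280.8, 230.4]
ee_rot: [0.011, 1.0, -0.0, 0.001]
contact_force: [0.6, 0.4, 0.3]
gripper_width: 84.9
```

```bash
python3 - <<'E'
import fit
from fit import *
R=[o for o in M if o[3][2]==56 and not(o[0]=="sm" and o[3][0]>0)]
m=fit.fit(R,[631,-352,-.36])
m=fit.fit([o for o in R if o[0]=="tm"],[631,-352,-.36])
m=fit.fit([o for o in R if o[0]=="sm"],[631,-352,-.36])
# slide tail top edge: top view, scene
for k,u,v in(("tm",432,245),("tm",480,267),("sm",432,503),("sm",480,525)):
    c,U,V=px(k,u,v); print(np.round(at(I[c],U,V,36),1))
E
```

```text
Traceback (most recent call last):
AttributeError: 'function' object has no attribute 'fit'
```

>>> {"api": "servo_tool", "payload": {
  "dp": [
    [0.016,0.045,-0.02],
    [0.016,0.045,-0.02],
    [0.016,0.045,-0.02],
    [0.016,0.044,-0.03],
    [0.002,0,-0.03]
  ],
  "turn": [
    [0,0,0.018],
    [0,0,0],
    [0,0,0],
    [0,0,0],
    [0,0,0]
  ],
  "fingers": [0.085,0.085,0.085,0.085,0.085]
}}

```text
clock: 2.45
position: [451.3, -95.4, 112.0]
ee_rot: [-0.003, 1.0, -0.001, 0.008]
contact_force: [1.1, -0.1, -0.2]
gripper_width: 84.6
```

```bash
python3 - <<'E'
from fit import *
R=[o for o in M if o[3][2]==56 and not(o[0]=="sm" and o[3][0]>0)]
m=fit(R,[631,-352,-.36])
m=fit([o for o in R if o[0]=="tm"],[631,-352,-.36])
m=fit([o for o in R if o[0]=="sm"],[631,-352,-.36])
for k,u,v in(("tm",432,245),("tm",480,267),("sm",432,503),("sm",480,525)):
    c,U,V=px(k,u,v); print(np.round(at(I[c],U,V,36),1))
save(I["scene"],"s1.png")
s=read_state();print(s["position"],s["ee_rot"])
o=np.hstack([cv2.resize(I["top"]["img"][180:250,215:285],None,fx=5,fy=5,interpolation=2),cv2.resize(I["scene"]["img"][170:250,190:270],(350,350),interpolation=2)])
cv2.imwrite("pics/c.png",o[:,:,::-1])
E
```

```text
[ 6.29682e+02 -3.52180e+02 -3.69000e-01]
[[-0.5, -0.6], [0.2, 0.6], [0.5, 1.5], [-0.4, -0.2], [-0.1, -0.5], [0.5, -0.6]]
[ 6.30828e+02 -3.52355e+02 -3.66000e-01]
[[-0.5, -0.9], [0.2, 0.3], [0.6, 1.1], [-0.3, -0.4]]
[ 6.25644e+02 -3.54542e+02 -3.95000e-01]
[[-0.0, -0.1], [0.0, 0.1]]
[ 564.6 -309.2   36. ]
[ 550.5 -342.    36. ]
[ 557.5 -309.2   36. ]
[ 547.8 -341.5   36. ]
[447.88012708 -97.10220645 109.78932361] [-0.00145094  0.99999302 -0.00155239  0.00307213]
```

View pics/c.png

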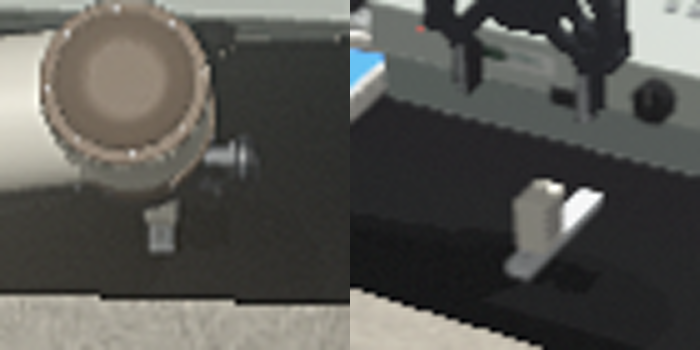

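>>> {"api": "servo_tool", "payload": {
  "dp": [
    [-0.002,-0.004,-0.03],
    [0,0,-0.03],
    [0,0,-0.025],
    [0,0,-0.009],
    [0,0,0]
  ],
  "turn": [
    [0,0,0],
    [0,0,0],
    [0,0,0],
    [0,0,0],
    [0,0,0]
  ],
  "fingers": [0.085,0.085,0.085,0.085,0.085]
}}

```text
clock: 3.18
position: [450.7, -104.7, 19.1]
ee_rot: [-0.0, 1.0, -0.002, 0.008]
contact_force: [-0.8, 0.2, 0.1]
gripper_width: 84.8
```

>>> {"api": "servo_tool", "payload": {
  "dp": [
    [-0.003,0.003,-0.002],
    [0,0,0],
    [0,0,0],
    [0,0,0],
    [0,0,0]
  ],
  "turn": [
    [0,0.008,0],
    [0,0,0],
    [0,0,0],
    [0,0,0],
    [0,0,0]
  ],
  "fingers": [0.085,0.085,0.06,0.04,0.02]
}}

```text
clock: 3.8
position: [449.8, -101.5, 20.1]
ee_rot: [-0.0, 1.0, -0.002, 0.007]
contact_force: [-0.4, 0.0, 0.7]
gripper_width: 31.5
```

>>> {"api": "servo_tool", "payload": {
  "dp": [
    [0,0,0],
    [0,0,0],
    [0,0,0],
    [0,0,0],
    [0,0,0]
  ],
  "turn": [
    [0,0,0],
    [0,0,0],
    [0,0,0],
    [0,0,0],
    [0,0,0]
  ],
  "fingers": [0.01,0,0,0,0]
}}

```text
clock: 4.42
position: [450.0, -101.4, 20.3]
ee_rot: [-0.0, 1.0, -0.002, 0.008]
contact_force: [-0.8, 0.3, 1.5]
gripper_width: 23.1
```

>>> {"api": "servo_tool", "payload": {
  "dp": [
    [0,0,0.02],
    [0,0,0.03],
    [0,-0.03,0.02],
    [0.003,-0.045,0],
    [0.003,-0.045,0]
  ],
  "turn": [
    [0,0,0],
    [0,0,0],
    [0,0,-0.1],
    [0,0,-0.1],
    [0,0,-0.1]
  ],
  "fingers": [0,0,0,0,0]
}}

```text
clock: 5.05
position: [454.2, -222.1, 91.0]
ee_rot: [0.151, 0.989, -0.002, 0.005]
contact_force: [0.5, -0.8, -1.0]
gripper_width: 22.9
```

>>> {"api": "servo_tool", "payload": {
  "dp": [
    [0.003,-0.04,0],
    [0.001,-0.015,0],
    [0,0,0],
    [0,0,0],
    [0,0,0]
  ],
  "turn": [
    [0,0,-0.05],
    [0,0,0],
    [0,0,0],
    [0,0,0],
    [0,0,0]
  ],
  "fingers": [0,0,0,0,0]
}}

```text
clock: 5.68
position: [456.1, -278.4, 89.0]
ee_rot: [0.178, 0.984, -0.001, 0.003]
contact_force: [-0.6, 1.1, -0.3]
gripper_width: 23.2
```

```bash
python3 - <<'E'
from h import *
s=read_state();print(s["clock"],s["position"],s["ee_rot"],s["contact_force"],s["joints"])
a=get_image("top");b=get_image("scene")
o=np.hstack([cv2.resize(a["img"][140:220,260:340],(400,400),interpolation=2),cv2.resize(b["img"][160:240,270:350],(400,400),interpolation=2)])
cv2.imwrite("pics/d.png",o[:,:,::-1])
E
```

```text
5.675 [ 456.13892811 -278.4084118    88.97788437] [ 0.17763184  0.98409138 -0.0014537   0.00299415] [-0.58003953  1.13475742 -0.31019547] [-0.24285596  0.38047957 -0.40685793  0.0035884  -0.77729933 -1.68765146]
```

View pics/d.png

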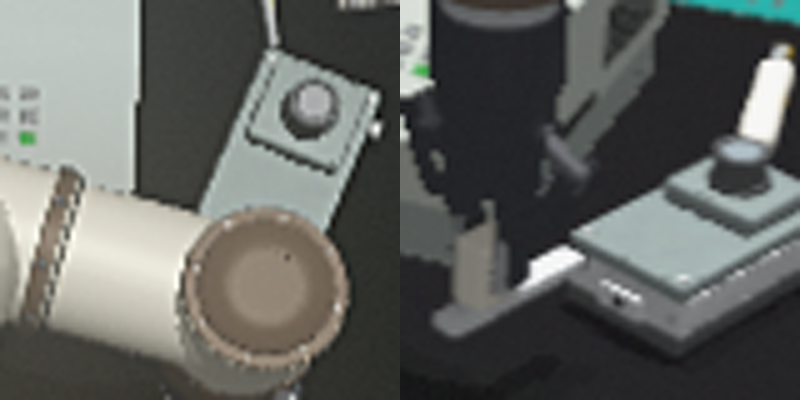

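>>> {"api": "servo_tool", "payload": {
  "dp": [
    [-0.002,-0.006,-0.015],
    [0,0,-0.018],
    [0,0,-0.01],
    [0,0,0],
    [0,0,0]
  ],
  "turn": [
    [0,0,-0.008],
    [0,0,0],
    [0,0,0],
    [0,0,0],
    [0,0,0]
  ],
  "fingers": [0,0,0,0,0]
}}

```text
clock: 6.4
position: [453.8, -284.1, 43.2]
ee_rot: [0.181, 0.983, -0.001, 0.003]
contact_force: [1.2, 0.2, -1.2]
gripper_width: 23.2
```

```bash
cat > chk.py <<'E'
import sys
from h import *
s=read_state();p=s["position"];x,y,z,w=s["ee_rot"]
print(s["clock"],p.round(1),s["ee_rot"].round(4),s["contact_force"].round(1),"yaw",-2*np.arcsin(x))
u=np.array([np.cos(.365),-np.sin(.365)]);v=np.array([-u[1],u[0]])
yw=-2*np.arcsin(x); pu=np.array([np.cos(yw),np.sin(yw)])
nose=p[:2]-4.3*pu+80*pu; d=nose-np.array([560.4,-325.2]); print("nose depth",round(d@u,1),"lat",round(d@v,1),"underside z",round(p[2]-20.3,1), "Fpush",round(-s["contact_force"][:2]@u,1))
E
python3 chk.py; python3 - <<'E'
from h import *
b=get_image("scene")
M=np.array([630.5,-352]);c,s=np.cos(-.365),np.sin(-.365);R=np.array([[c,-s],[s,c]])
o=cv2.resize(b["img"][165:240,270:370],None,fx=8,fy=8,interpolation=2)[:,:,::-1].copy()
def P(p):
    w=M+R@np.array(p[:2]);q=proj(b,[*w,p[2]]);return (int((q[0]-270+.5)*8),int((q[1]-165+.5)*8))
for pts in([(-75,18,20),(-75,-18,20),(-75,-18,44),(-75,18,44)],[(-75,46,56),(-75,-46,56),(75,-46,56),(75,46,56)]):
    cv2.polylines(o,[np.array([P(p) for p in pts])],True,(0,0,255),1)
cv2.imwrite("pics/e.png",o)
E
```

```text
6.4 [ 453.8 -284.1   43.2] [ 0.1812  0.9834 -0.0014  0.0027] [ 1.2  0.2 -1.2] yaw -0.364331734683666
nose depth -38.5 lat 0.4 underside z 22.9 Fpush -1.1
```

View pics/e.png

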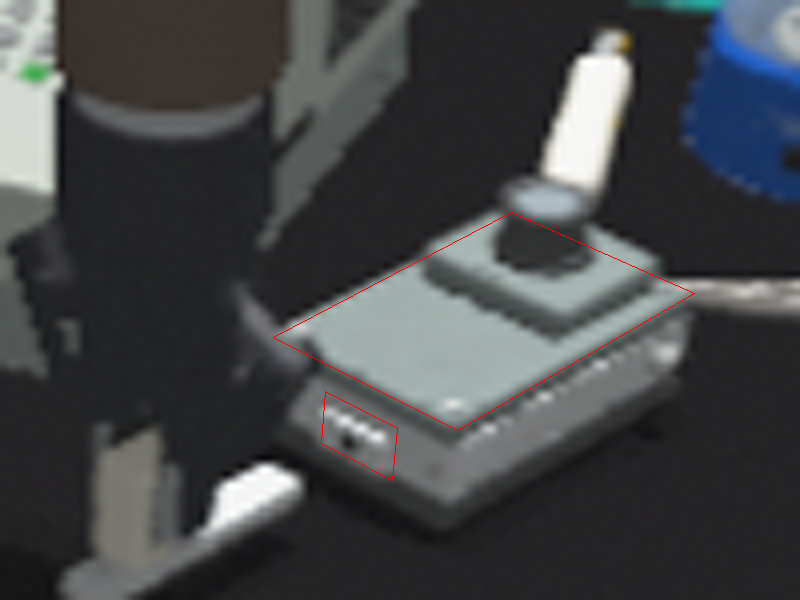

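>>> {"api": "servo_tool", "payload": {
  "dp": [
    [0.0065,-0.0025,0.002],
    [0.0065,-0.0025,0],
    [0.003,-0.001,0],
    [0,0,0],
    [0,0,0]
  ],
  "turn": [
    [0,0,0],
    [0,0,0],
    [0,0,0],
    [0,0,0],
    [0,0,0]
  ],
  "fingers": [0,0,0,0,0]
}}

```text
clock: 7.08
position: [472.2, -290.9, 46.7]
ee_rot: [0.181, 0.983, -0.002, 0.004]
contact_force: [0.3, -0.2, -1.6]
gripper_width: 23.1
```

```bash
python3 chk.py
```

```text
7.075 [ 472.2 -290.9   46.7] [ 0.1811  0.9835 -0.0016  0.0045] [ 0.3 -0.2 -1.6] yaw -0.3642028404227067
nose depth -18.9 lat 0.6 underside z 26.4 Fpush -0.3
```

>>> {"api": "servo_tool", "payload": {
  "dp": [
    [0.0015,-0.0006,-0.0005],
    [0.0015,-0.0006,0],
    [0.0015,-0.0006,0],
    [0.0015,-0.0006,0],
    [0,0,0]
  ],
  "turn": [
    [0,0,0],
    [0,0,0],
    [0,0,0],
    [0,0,0],
    [0,0,0]
  ],
  "fingers": [0,0,0,0,0]
}}

```text
clock: 7.7
position: [478.3, -293.4, 46.1]
ee_rot: [0.181, 0.983, -0.002, 0.004]
contact_force: [-0.4, -0.8, -1.2]
gripper_width: 22.9
```

>>> {"api": "servo_tool", "payload": {
  "dp": [
    [0.0015,-0.0006,0],
    [0.0015,-0.0006,0],
    [0.0015,-0.0006,0],
    [0.0015,-0.0006,0],
    [0.0015,-0.0006,0]
  ],
  "turn": [
    [0,0,0],
    [0,0,0],
    [0,0,0],
    [0,0,0],
    [0,0,0]
  ],
  "fingers": [0,0,0,0,0]
}}

```text
clock: 8.32
position: [485.5, -296.3, 46.0]
ee_rot: [0.181, 0.983, -0.001, 0.003]
contact_force: [-2.3, 1.1, 0.3]
gripper_width: 23.3
```

```bash
python3 chk.py
```

```text
8.325 [ 485.5 -296.3   46. ] [ 0.1812  0.9834 -0.0014  0.0033] [-2.3  1.1  0.3] yaw -0.3644385929456907
nose depth -4.6 lat 0.3 underside z 25.7 Fpush 2.6
```

>>> {"api": "servo_tool", "payload": {
  "dp": [
    [0.0012,-0.0005,0],
    [0.0012,-0.0005,0],
    [0.0012,-0.0005,0],
    [0.0012,-0.0005,0],
    [0.0012,-0.0005,0]
  ],
  "turn": [
    [0,0,0],
    [0,0,0],
    [0,0,0],
    [0,0,0],
    [0,0,0]
  ],
  "fingers": [0,0,0,0,0]
}}

```text
clock: 8.95
position: [486.6, -297.3, 44.8]
ee_rot: [0.182, 0.983, -0.0, -0.003]
contact_force: [-3.9, 2.4, 1.4]
gripper_width: 22.9
```

```bash
python3 chk.py
```

```text
8.95 [ 486.6 -297.3   44.8] [ 1.819e-01  9.833e-01 -3.000e-04 -2.500e-03] [-3.9  2.4  1.4] yaw -0.3658401100449665
nose depth -3.2 lat -0.3 underside z 24.5 Fpush 4.5
```

>>> {"api": "servo_tool", "payload": {
  "dp": [
    [0.0018,-0.0007,0.001],
    [0.0018,-0.0007,0.0005],
    [0.0018,-0.0007,0.0003],
    [0.0018,-0.0007,0.0003],
    [0.0018,-0.0007,0.0003]
  ],
  "turn": [
    [-0.003,-0.008,0],
    [-0.001,-0.004,0],
    [-0.001,-0.003,0],
    [-0.001,-0.003,0],
    [-0.001,-0.003,0]
  ],
  "fingers": [0,0,0,0,0]
}}

```text
clock: 9.57
position: [494.6, -300.4, 45.5]
ee_rot: [0.182, 0.983, -0.001, 0.007]
contact_force: [-3.3, 2.4, -1.9]
gripper_width: 23.2
```

```bash
python3 chk.py
```

```text
9.575 [ 494.6 -300.4   45.5] [ 0.1823  0.9832 -0.0014  0.0068] [-3.3  2.4 -1.9] yaw -0.36670921786648614
nose depth 5.4 lat -0.4 underside z 25.2 Fpush 3.9
```

>>> {"api": "servo_tool", "payload": {
  "dp": [
    [0.0018,-0.0007,0],
    [0.0018,-0.0007,0],
    [0.0018,-0.0007,0],
    [0.0018,-0.0007,0],
    [0.0018,-0.0007,0]
  ],
  "turn": [
    [0,-0.001,0],
    [0,-0.001,0],
    [0,-0.002,0],
    [0,-0.002,0],
    [0,-0.002,0]
  ],
  "fingers": [0,0,0,0,0]
}}

```text
clock: 10.2
position: [506.5, -305.1, 46.4]
ee_rot: [0.182, 0.983, -0.001, 0.014]
contact_force: [-3.1, 1.4, -2.7]
gripper_width: 23.5
```

```bash
python3 chk.py
```

```text
10.2 [ 506.5 -305.1   46.4] [ 0.1821  0.9832 -0.0013  0.0137] [-3.1  1.4 -2.7] yaw -0.3662038145245051
nose depth 18.2 lat -0.5 underside z 26.1 Fpush 3.4
```

>>> {"api": "servo_tool", "payload": {
  "dp": [
    [0.0014,-0.0005,-0.001],
    [0.0014,-0.0005,0],
    [0.0014,-0.0005,0],
    [0.0014,-0.0005,0],
    [0.0014,-0.0005,0]
  ],
  "turn": [
    [0.003,0.007,0],
    [0,0,0],
    [0,0,0],
    [0,0,0],
    [0,0,0]
  ],
  "fingers": [0,0,0,0,0]
}}

```text
clock: 10.82
position: [514.3, -308.1, 45.5]
ee_rot: [0.182, 0.983, -0.001, 0.01]
contact_force: [-2.3, 0.7, -1.4]
gripper_width: 23.3
```

```bash
python3 chk.py
```

```text
10.825 [ 514.3 -308.1   45.5] [ 1.822e-01  9.832e-01 -5.000e-04  1.020e-02] [-2.3  0.7 -1.4] yaw -0.36637672283078765
nose depth 26.6 lat -0.6 underside z 25.2 Fpush 2.4
```

>>> {"api": "servo_tool", "payload": {
  "dp": [
    [0.0012,-0.0005,0],
    [0.0012,-0.0005,0],
    [0.0012,-0.0005,0],
    [0.0012,-0.0005,0],
    [0.0012,-0.0005,0]
  ],
  "turn": [
    [0,0,0],
    [0,0,0],
    [0,0,0],
    [0,0,0],
    [0,0,0]
  ],
  "fingers": [0,0,0,0,0]
}}

```text
clock: 11.45
position: [520.6, -310.6, 45.4]
ee_rot: [0.182, 0.983, -0.0, 0.01]
contact_force: [-2.8, 0.7, -1.8]
gripper_width: 23.2
```

```bash
python3 chk.py
```

```text
11.45 [ 520.6 -310.6   45.4] [ 1.822e-01  9.832e-01 -4.000e-04  9.900e-03] [-2.8  0.7 -1.8] yaw -0.3663775874797525
nose depth 33.3 lat -0.7 underside z 25.1 Fpush 2.9
```

>>> {"api": "servo_tool", "payload": {
  "dp": [
    [0.0012,-0.0005,0],
    [0.0012,-0.0005,0],
    [0.0012,-0.0005,0],
    [0.0012,-0.0005,0],
    [0.0012,-0.0005,0]
  ],
  "turn": [
    [0,0,0],
    [0,0,0],
    [0,0,0],
    [0,0,0],
    [0,0,0]
  ],
  "fingers": [0,0,0,0,0]
}}

```text
clock: 12.08
position: [524.9, -312.4, 45.0]
ee_rot: [0.182, 0.983, 0.0, 0.007]
contact_force: [-5.8, 2.6, 0.1]
gripper_width: 23.7
```

```bash
python3 chk.py
```

```text
12.075 [ 524.9 -312.4   45. ] [1.822e-01 9.832e-01 1.000e-04 7.400e-03] [-5.8  2.6  0.1] yaw -0.36650279913701134
nose depth 38.0 lat -0.8 underside z 24.7 Fpush 6.4
```

>>> {"api": "servo_tool", "payload": {
  "dp": [
    [0.0014,-0.0005,0],
    [0.0014,-0.0005,0.0003],
    [0.0015,-0.0006,0.0003],
    [0.0015,-0.0006,0.0003],
    [0.0015,-0.0006,0.0003]
  ],
  "turn": [
    [0,-0.001,0],
    [0,-0.002,0],
    [-0.001,-0.002,0],
    [-0.001,-0.002,0],
    [-0.001,-0.002,0]
  ],
  "fingers": [0,0,0,0,0]
}}

```text
clock: 12.7
position: [525.1, -312.4, 45.1]
ee_rot: [0.183, 0.983, 0.001, 0.004]
contact_force: [-5.6, 3.5, 1.2]
gripper_width: 23.1
```

```bash
python3 chk.py
```

```text
12.7 [ 525.1 -312.4   45.1] [0.1828 0.9831 0.0013 0.0036] [-5.6  3.5  1.2] yaw -0.3676440907121412
nose depth 38.1 lat -0.8 underside z 24.8 Fpush 6.4
```

>>> {"api": "servo_tool", "payload": {
  "dp": [
    [0.0018,-0.0007,0.0003],
    [0.002,-0.0008,0.0003],
    [0.0022,-0.0009,0.0003],
    [0.0022,-0.0009,0.0003],
    [0.0022,-0.0009,0.0003]
  ],
  "turn": [
    [-0.001,-0.004,0],
    [-0.001,-0.004,0],
    [-0.001,-0.004,0],
    [-0.001,-0.004,0],
    [-0.001,-0.004,0]
  ],
  "fingers": [0,0,0,0,0]
}}

```text
clock: 13.32
position: [525.2, -312.3, 44.7]
ee_rot: [0.184, 0.983, 0.003, 0.002]
contact_force: [-6.3, 3.6, 2.2]
gripper_width: 23.4
```

```bash
python3 chk.py
```

```text
13.325 [ 525.2 -312.3   44.7] [0.1835 0.983  0.0034 0.0017] [-6.3  3.6  2.2] yaw -0.3690917423578011
nose depth 38.2 lat -0.9 underside z 24.4 Fpush 7.1
```

>>> {"api": "servo_tool", "payload": {
  "dp": [
    [0.0026,-0.001,0.0004],
    [0.0028,-0.0011,0.0004],
    [0.003,-0.0012,0.0004],
    [0.003,-0.0012,0.0004],
    [0.003,-0.0012,0.0004]
  ],
  "turn": [
    [-0.004,-0.006,0.001],
    [-0.003,-0.005,0.001],
    [-0.003,-0.005,0],
    [-0.003,-0.005,0],
    [-0.003,-0.005,0]
  ],
  "fingers": [0,0,0,0,0]
}}

```text
clock: 13.95
position: [525.2, -312.4, 44.9]
ee_rot: [0.183, 0.983, 0.001, -0.001]
contact_force: [-8.0, 5.5, 3.9]
gripper_width: 23.1
```

```bash
python3 chk.py
```

```text
13.95 [ 525.2 -312.4   44.9] [ 1.833e-01  9.831e-01  1.400e-03 -7.000e-04] [-8.   5.5  3.9] yaw -0.3686663671541889
nose depth 38.3 lat -0.9 underside z 24.6 Fpush 9.4
```

>>> {"api": "servo_tool", "payload": {
  "dp": [
    [0.0034,-0.0013,0.0003],
    [0.0034,-0.0013,0.0003],
    [0.0034,-0.0013,0.0003],
    [0.0034,-0.0013,0.0003],
    [0.0034,-0.0013,0.0003]
  ],
  "turn": [
    [-0.003,-0.007,0.001],
    [-0.003,-0.007,0.001],
    [-0.002,-0.006,0],
    [-0.002,-0.006,0],
    [-0.002,-0.006,0]
  ],
  "fingers": [0,0,0,0,0]
}}

```text
clock: 14.58
position: [525.3, -312.4, 45.2]
ee_rot: [0.183, 0.983, 0.002, -0.003]
contact_force: [-9.4, 5.2, 3.7]
gripper_width: 23.0
```

```bash
python3 chk.py
```

```text
14.575 [ 525.3 -312.4   45.2] [ 0.1833  0.9831  0.0024 -0.0032] [-9.4  5.2  3.7] yaw -0.3686212849472783
nose depth 38.3 lat -0.9 underside z 24.9 Fpush 10.7
```

>>> {"api": "servo_tool", "payload": {
  "dp": [
    [0.0035,-0.0013,0.0003],
    [0.0035,-0.0013,0.0003],
    [0.0035,-0.0013,0.0003],
    [0.0035,-0.0013,0.0003],
    [0.0035,-0.0013,0.0003]
  ],
  "turn": [
    [-0.003,-0.007,0],
    [-0.003,-0.007,0],
    [-0.003,-0.007,0],
    [-0.003,-0.007,0],
    [-0.003,-0.007,0]
  ],
  "fingers": [0,0,0,0,0]
}}

```text
clock: 15.2
position: [525.4, -312.3, 45.4]
ee_rot: [0.184, 0.983, 0.002, -0.004]
contact_force: [-9.1, 4.7, 3.8]
gripper_width: 23.0
```

```bash
python3 chk.py
```

```text
15.2 [ 525.4 -312.3   45.4] [ 0.1843  0.9829  0.0022 -0.0044] [-9.1  4.7  3.8] yaw -0.3706470160823303
nose depth 38.4 lat -0.9 underside z 25.1 Fpush 10.2
```

>>> {"api": "servo_tool", "payload": {
  "dp": [
    [0.0037,-0.0014,0.0003],
    [0.0037,-0.0014,0.0003],
    [0.0037,-0.0014,0.0003],
    [0.0037,-0.0014,0.0003],
    [0.0037,-0.0014,0.0003]
  ],
  "turn": [
    [-0.003,-0.007,0],
    [-0.003,-0.007,0],
    [-0.003,-0.007,0],
    [-0.003,-0.007,0],
    [-0.003,-0.007,0]
  ],
  "fingers": [0,0,0,0,0]
}}

```text
clock: 15.82
position: [525.5, -312.2, 45.8]
ee_rot: [0.185, 0.983, 0.002, -0.007]
contact_force: [-10.7, 5.6, 4.0]
gripper_width: 23.2
```

```bash
python3 chk.py
```

```text
15.825 [ 525.5 -312.2   45.8] [ 0.1851  0.9827  0.0023 -0.0069] [-10.7   5.6   4. ] yaw -0.3723777785228413
nose depth 38.5 lat -0.9 underside z 25.5 Fpush 12.0
```

>>> {"api": "servo_tool", "payload": {
  "dp": [
    [-0.008,0.003,0],
    [-0.014,0.0053,0],
    [-0.014,0.0053,0],
    [-0.014,0.0053,0],
    [-0.01,0.004,0]
  ],
  "turn": [
    [0,0,0],
    [-0.002,-0.006,0.002],
    [-0.002,-0.006,0.002],
    [-0.002,-0.006,0.002],
    [-0.002,-0.006,0]
  ],
  "fingers": [0,0,0,0,0]
}}

```text
clock: 16.45
position: [473.9, -291.8, 49.9]
ee_rot: [0.18, 0.983, -0.002, 0.019]
contact_force: [-0.2, -0.3, -1.8]
gripper_width: 23.5
```

```bash
python3 chk.py
```

```text
16.45 [ 473.9 -291.8   49.9] [ 0.1804  0.9834 -0.0018  0.0189] [-0.2 -0.3 -1.8] yaw -0.3626865509952236
nose depth -17.0 lat 0.5 underside z 29.6 Fpush 0.1
```

>>> {"api": "servo_tool", "payload": {
  "dp": [
    [-0.01,0.004,0.015],
    [-0.006,0.03,0.01],
    [-0.005,0.035,0],
    [-0.005,0.035,0],
    [0,0.03,0]
  ],
  "turn": [
    [0,0.01,0],
    [0,0.01,0.1],
    [0,0,0.1],
    [0,0,0.1],
    [0,0,0.06]
  ],
  "fingers": [0,0,0,0,0]
}}

```text
clock: 17.08
position: [452.0, -156.7, 82.1]
ee_rot: [-0.004, 1.0, -0.003, 0.017]
contact_force: [0.1, -1.1, -2.4]
gripper_width: 23.1
```

>>> {"api": "servo_tool", "payload": {
  "dp": [
    [0,0,-0.015],
    [0,0,-0.015],
    [0,0,0],
    [0,0,0],
    [0,0,0]
  ],
  "turn": [
    [0,0,0],
    [0,0,0],
    [0,0,0],
    [0,0,0],
    [0,0,0]
  ],
  "fingers": [0,0,0,0,0]
}}

```text
clock: 17.7
position: [458.1, -154.7, 58.4]
ee_rot: [-0.007, 1.0, -0.004, 0.025]
contact_force: [-1.6, 0.8, -1.2]
gripper_width: 23.4
```

```bash
python3 chk.py;python3 - <<'E'
from h import *
a=get_image("scene")
o=np.hstack([cv2.resize(a["img"][180:240,295:355],(400,400),interpolation=2),cv2.resize(a["img"][170:240,220:290],(400,400),interpolation=2)])
cv2.imwrite("pics/f.png",o[:,:,::-1])
E
```

```text
17.7 [ 458.1 -154.7   58.4] [-0.0072  0.9997 -0.0038  0.0246] [-1.6  0.8 -1.2] yaw 0.01445499681813329
nose depth -86.1 lat 150.8 underside z 38.1 Fpush 1.7
```

View pics/f.png

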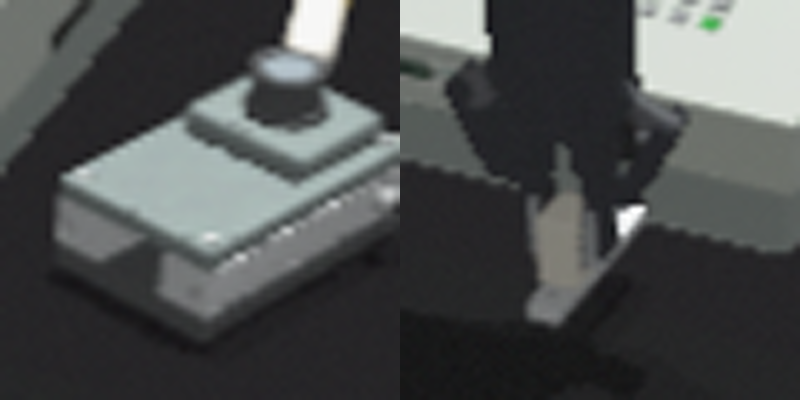

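>>> {"api": "servo_tool", "payload": {
  "dp": [
    [-0.008,0,-0.012],
    [0,0,-0.01],
    [0,0,-0.006],
    [0,0,0],
    [0,0,0]
  ],
  "turn": [
    [0.004,0.015,0],
    [0,0.01,0],
    [0,0,0],
    [0,0,0],
    [0,0,0]
  ],
  "fingers": [0,0,0,0,0]
}}

```text
clock: 18.38
position: [449.3, -155.1, 28.1]
ee_rot: [-0.007, 1.0, -0.002, 0.011]
contact_force: [-0.2, -0.3, -0.5]
gripper_width: 23.1
```

```bash
python3 chk.py
```

```text
18.375 [ 449.3 -155.1   28.1] [-0.0069  0.9999 -0.0016  0.0108] [-0.2 -0.3 -0.5] yaw 0.013871354188510637
nose depth -94.1 lat 147.3 underside z 7.8 Fpush 0.1
```

>>> {"api": "servo_tool", "payload": {
  "dp": [
    [0,0,-0.003],
    [0,0,-0.002],
    [0,0,-0.001],
    [0,0,-0.001],
    [0,0,-0.0005]
  ],
  "turn": [
    [0,0,0],
    [0,0,0],
    [0,0,0],
    [0,0,0],
    [0,0,0]
  ],
  "fingers": [0,0,0,0,0]
}}

```text
clock: 19.0
position: [449.9, -155.0, 20.7]
ee_rot: [-0.007, 1.0, -0.002, 0.012]
contact_force: [-0.1, -0.6, -1.2]
gripper_width: 23.0
```

```bash
python3 chk.py
```

```text
19.0 [ 449.9 -155.    20.7] [-0.007   0.9999 -0.0016  0.0117] [-0.1 -0.6 -1.2] yaw 0.014092137400633614
nose depth -93.7 lat 147.6 underside z 0.4 Fpush -0.2
```

>>> {"api": "servo_tool", "payload": {
  "dp": [
    [0,0,-0.001],
    [0,0,-0.001],
    [0,0,-0.001],
    [0,0,0],
    [0,0,0]
  ],
  "turn": [
    [0,0,0],
    [0,0,0],
    [0,0,0],
    [0,0,0],
    [0,0,0]
  ],
  "fingers": [0,0,0,0,0]
}}

```text
clock: 19.62
position: [450.2, -155.0, 20.6]
ee_rot: [-0.008, 1.0, -0.002, 0.012]
contact_force: [0.9, -0.2, 0.3]
gripper_width: 22.8
```

```bash
python3 chk.py
```

```text
19.625 [ 450.2 -155.    20.6] [-0.0077  0.9999 -0.002   0.0118] [ 0.9 -0.2  0.3] yaw 0.01541259704481207
nose depth -93.4 lat 147.8 underside z 0.3 Fpush -0.9
```

>>> {"api": "servo_tool", "payload": {
  "dp": [
    [0,0,0],
    [0,0,0],
    [0,0,0],
    [0,0,0],
    [0,0,0]
  ],
  "turn": [
    [0,0,0],
    [0,0,0],
    [0,0,0],
    [0,0,0],
    [0,0,0]
  ],
  "fingers": [0.03,0.04,0.055,0.07,0.085]
}}

```text
clock: 20.25
position: [450.8, -155.1, 20.5]
ee_rot: [-0.008, 1.0, -0.002, 0.012]
contact_force: [-0.7, 0.6, -0.2]
gripper_width: 84.4
```

>>> {"api": "servo_tool", "payload": {
  "dp": [
    [0,0,0],
    [0,0,0.015],
    [0,0,0.03],
    [0,0,0.04],
    [0,0,0.04]
  ],
  "turn": [
    [0,0,0],
    [0,0,0],
    [0,0,0],
    [0,0,0],
    [0,0,0]
  ],
  "fingers": [0.085,0.085,0.085,0.085,0.085]
}}

```text
clock: 20.88
position: [447.6, -154.9, 145.6]
ee_rot: [-0.008, 1.0, -0.002, 0.007]
contact_force: [0.8, -0.3, -0.2]
gripper_width: 85.0
```

>>> {"api": "servo_tool", "payload": {
  "dp": [
    [0,0.02,0.03],
    [0,0.04,0.02],
    [0,0.04,0],
    [0,0.04,0],
    [0,0,0]
  ],
  "turn": [
    [0,0,0],
    [0,0,0],
    [0,0,0],
    [0,0,0],
    [0,0,0]
  ],
  "fingers": [0.085,0.085,0.085,0.085,0.085]
}}

```text
clock: 21.5
position: [448.8, -11.2, 201.6]
ee_rot: [-0.007, 1.0, -0.001, 0.012]
contact_force: [-0.5, 0.0, -0.1]
gripper_width: 84.9
```

```bash
python3 chk.py;python3 - <<'E'
from h import *
a=get_image("scene")
for n in("pusher","timer","tape_green"):print(n,[(np.round(r["box"]).tolist(),round(r["score"],2)) for r in search_frame(n,"scene")[:1]])
cv2.imwrite("pics/g.png",cv2.resize(a["img"][150:270,110:310],None,fx=4,fy=4,interpolation=2)[:,:,::-1])
E
```

```text
21.5 [448.8 -11.2 201.6] [-0.0065  0.9999 -0.001   0.0125] [-0.5  0.  -0.1] yaw 0.013059492367326097
nose depth -146.0 lat 281.4 underside z 181.3 Fpush 0.5
pusher [([241.0, 217.0, 23.0, 19.0], 0.81)]
timer [([151.0, 201.0, 26.0, 16.0], 0.74)]
tape_green [([374.0, 232.0, 28.0, 19.0], 0.76)]
```

View pics/g.png

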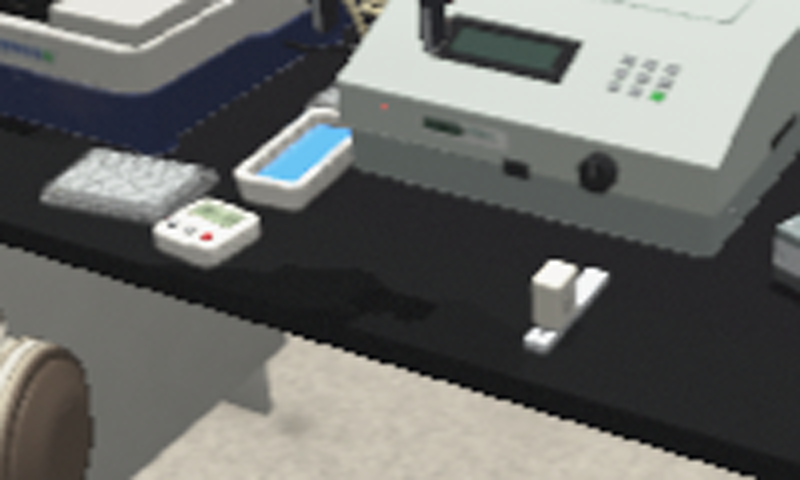

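```bash
python3 -c "
from bench import *
print(job_done())"
```

```text
the job is handed in; nothing more can be done
None
```

I pushed the slide in past the click and onto the hidden stop with the pusher's nose, then laid the pusher back flat. I handed in at about 21.5 s of robot time.

- **Stop:** the nose stopped advancing about 38 mm inside the mouth, within the expected 22 to 46 mm. It moved only about 0.5 mm more as I raised the force.
- **Push force:** I held a measured 10.2 to 12.0 N for about 1.2 s (four readings, each with about 1 N of noise). No reading came near 18 N, but force was only read at the end of each 0.6 s step, so I cannot rule out a brief peak between readings.
- **Slide:** after I withdrew the nose, the picture showed nothing sticking out of the mouth. The slide's exact depth inside cannot be seen.
- **Pusher:** it lies flat on the worktop well clear of the module and slide, about 54 mm to the side of where it started.
- **Bystanders:** the timer and tape boxes in the images stayed within about 2 pixels. I only checked the plate by eye, and it looked undisturbed.
- **Robot:** the gripper was open and clear of everything when I handed in.

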